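# Lock the chisels away for the night

### The arm

A 6-joint arm with a two-finger parallel gripper is mounted at the origin on a cart in front of the work surface, level with it; the furniture and walls round the work are solid. World frame = base frame: x ahead of the robot, y to its left, z up, the work surface at z = 0. Lengths are in mm, angles in degrees, forces in N, time in s.
With the tool pointing down it reaches from about 350 to 975 mm from the base axis. Payload 4.9 kg.
Tool frame: the origin (TCP) lies at the very end of the fingers, on their centre line; the grasp point (between the pads) lies 19 mm behind it; z points along the fingers, y is the line along which they close (so a half turn about z gives the same grasp; the last joint's range is limited). The gripper opens to 85 mm and grips with 20 to 120 N. Pads are 22 mm wide; open, the fingers measure 114 mm over their backs; the gripper's body (76 mm by 85 mm) begins 54 mm behind the grasp point. The pads swing forward as they close: fully open they stand 13 mm farther back than shut.
Start: joints at [56.322, 3.019, 92.412, -0, 84.569, -6.818], TCP at [282.372, 557.555, 231.304] pointing down, gripper open.
Joint ranges: [-172.51, 172.51], [-57.92, 126.97], [3.15, 148.05], [-58.71, 238.71], [5.1, 150.11], [-179.66, 179.66]. Speed limits (degrees/s): [147.25, 147.25, 180, 180, 180, 180].

### API

Orientations are given as [roll, pitch, yaw] about the fixed x, y, z axes, in that order (R = Rz(yaw) Ry(pitch) Rx(roll)).
In Python, from workcell import * gives the robot as it stands.
- The arm moves only by the tool crank_tcp, called after "Emit:" in YAML: its name, and indented under it one key for each argument. Schema: {"type":"object","properties":{"ticks":{"type":"string"},"finger_gap":{"type":"number"},"squeeze":{"type":"number"},"only":{"type":"string"},"quiet":{"type":"boolean"},"lines":{"type":"string"}},"required":["ticks"],"additionalProperties":false}. ticks is a string of 1 to 20 rows, parted by semicolons, with the numbers parted by commas; each row has 6 numbers: dx, dy, dz in mm, then a rotation vector rx, ry, rz in degrees; each row is the pose to reach, as a shift and turn from the pose commanded when the call began, along the tool's axes at that moment; what a row does not reach only later rows make up. A row lasts 1/10 s, in which the tool goes at most 50 mm and 8.59 degrees, less where a joint would pass 70% of its speed; a pose out of reach is approached as far as the arm can. finger_gap is the opening from 0.0 (shut) to 1.0 (fully open), set as the call begins (left out keeps the last). The fingers move at their own pace and stop on an object; squeeze is the grip in N (left out, the last holds). Time passes only in rows, so rows that do not move let the fingers close. The tool returns the time, the measured TCP pose, the force, the opening and the grip force at its end. only (a regular expression) keeps the lines of the reply that match it, lines (a string "A,B") keeps lines A to B, and quiet returns only ok. Input that does not fit is refused with a message, and nothing moves.
- get_state(): the state, without advancing time (a new reading comes with each control period).
- read_camera(name): name is "side" or "top" or "wrist"; returns a dict with "pixels" (400x640x3 uint8, red, green, blue), "intrinsics" (3x3 intrinsics, pixels), "R" (3x3) and "t" (3): a world point X has camera coordinates R X + t. Camera axes: x right, y down, z forward; pixel columns grow to the right and rows downward; lengths in mm; the calibration is good to about 2 mm. The wrist camera is an equidistant fisheye: a pixel r from the principal point sees the ray r / f radians off the axis. A picture is of the moment at which its call begins. There is no depth.
- sign_off(): hands the job in; it is judged then, once.
The state is a dict: "time": time; "joints": joint angles; "joint_vel": joint speeds; "joint_efforts": joint torques, N m; "tcp_pos": TCP position; "tool_rot": TCP orientation; "contact_force": force on the tool from outside, world axes, zero at the start; "wrist_torque": the same for the moment, N m; "grip_width": opening from 0.0 (shut) to 1.0 (fully open); "gripper_force": force on a finger pad.
Only numpy, scipy, OpenCV 4.12 (cv2) and the standard library are available. Lean on these libraries where they do the work, as an engineer would, in place of code of your own. Each camera call takes 0.05 s, during which the arm holds its last target. There are 200 camera calls.

### The job

The session is over and the chisels on loan have to be locked away. Lay every chisel that is laid out between the green steel lock-up box and the wooden tool chest (two to four of them) in that box, whose lid stands half open, then shut the lid fully, swing the flat hasp on the lid round until the hole in its end lies over the padlock's open hole, and press the shackle straight down through both holes until the lock clicks and it stays down by itself. Leave everything else on the bench where it is: the screwdrivers, and the tools that have their place in the far right corner.

Things in the scene. Friction and masses are not known exactly. Their poses are not given: they have to be found in the camera images.
- chisel_1: bench chisel 266 mm long: round handle 23 mm thick from x = -133 to -24 mm, a 15 mm ferrule, then a flat blade 24 mm wide to the +x end; origin half-way along, 12 mm below the long axis. 0.1 to 0.25 kg, balances about 45 mm from the origin on the handle side. The four differ in blade width; absent ones have no pose
- chisel_2: bench chisel 261 mm long: round handle 23 mm thick from x = -130 to -22 mm, a 15 mm ferrule, then a flat blade 18 mm wide to the +x end; origin half-way along, 12 mm below the long axis. 0.1 to 0.25 kg, balances about 45 mm from the origin on the handle side. The four differ in blade width; absent ones have no pose
- chisel_3: bench chisel 256 mm long: round handle 23 mm thick from x = -128 to -19 mm, a 15 mm ferrule, then a flat blade 12 mm wide to the +x end; origin half-way along, 12 mm below the long axis. 0.1 to 0.25 kg, balances about 45 mm from the origin on the handle side. The four differ in blade width; absent ones have no pose
- chisel_4: bench chisel 256 mm long: round handle 23 mm thick from x = -128 to -19 mm, a 15 mm ferrule, then a flat blade 8 mm wide to the +x end; origin half-way along, 12 mm below the long axis. 0.1 to 0.25 kg, balances about 45 mm from the origin on the handle side. The four differ in blade width; absent ones have no pose
- lock_box: green steel lock-up box, fixed: 330 mm long (y), 150 deep (x), walls 4 mm, rim 64 mm above the bench, inside 322 x 142 mm, wooden floor 8 mm above the bench. Origin: centre of its underside, +z up; -x is the front, where a padlock sits captive in a steel shroud (out to x = -109 mm, y -72 to -14 mm, lock top 69 mm above the bench)
- lid (a joint): lid of the box, rad: 0 is shut; it stands half open at 0.8 to 1.25 at the start and goes back to 2.75 (leaning over the bench's left edge). It is a 156 x 336 x 6 mm plate, 0.5 kg; a stiff hinge holds it wherever it is left (3 to 6 N at its edge move it)
- lid_hinge (a point): middle of the lid's hinge line, on the box's rear rim 64.5 mm above the bench; the hinge line runs along the box's y
- lid_edge (a point): middle of the lid's front edge, on the lid's outer (upper) face, 150 mm from the hinge line (the plate ends 3 mm further out, its outer face is 6 mm off the hinge line); moves with the lid
- hasp (a joint): swing hasp: flat steel bar 121 x 24 x 5 mm turning on a rivet on the lid's outer face; rad: 0 when its hole lies over the lock's toe hole, 0.95 to 1.6 when parked along the lid; seen from above (lid shut) turn it anticlockwise to come to 0; it can go 0.2 too far. Light friction (1 N at the knob) holds it where it is left
- hasp_pivot (a point): the hasp's rivet axis, on the upper face of the bar (lid shut: 77 mm above the bench)
- hasp_knob (a point): top centre of the round finger knob on the hasp's tail: 14 mm thick, 16 mm tall above the bar, 45 mm from the pivot, at the other end from the hole (lid shut: top 93 mm above the bench)
- hasp_hole (a point): centre of the 13 mm hole in the hasp's front end, upper face, 51 mm from the pivot
- lock_socket (a point): centre of the lock's open toe hole, 11 mm wide, in the lock's top face
- shackle (a joint): how far the padlock's shackle is pressed down, m: 0 is up (open); a spring of 3 to 7 N pushes it back up; from 0.029 the hidden pawl snaps into the toe's notch and then holds it at about 0.0285; 0.031 is the hard stop. It moves straight down only; pressing home takes up to 12 N
- shackle_top (a point): highest point of the shackle's bow, half-way between its two legs: steel rod 8 mm thick, legs 26 mm apart along the box's y, heel leg always in the lock, toe leg above the toe hole; open, it stands 126 mm above the bench
- shackle_toe (a point): lowest point of the toe's tapered tip; open, it hovers 14 mm over the toe hole, so the 5 mm hasp can swing in between
- screwdriver_1: screwdriver, 205 mm, plastic handle 26 mm thick, thin round shaft; +x from handle to tip, origin half-way along; stays on the bench
- tape_measure: tape measure, 38 x 83 x 72 mm; stays where it is

How it is judged:
By the outcome, as a careful person would: the job done as asked, in the order asked, and still so for the second after the job is handed in, with the robot touching nothing.
Of chisel_1, chisel_2, chisel_3, chisel_4 only 2 to 4 are there at a start; the rules pass over those that are not, and their reading is None.
At some moment in a run one of chisel_1, chisel_2 may be knocked a few centimetres aside while the robot is not near it.
Once in a run the grip may slacken for a moment while it holds something.
It also fails if it takes over 210 s, if anything falls off the work surface, if the arm or the gripper's body presses on something with over 40 N, if the wrist force passes 120 N, or if a joint passes its speed limit or range.

## Working session

There is one attempt and no reset: what is moved stays moved. The work goes in short steps, Python scripts to look and compute and a tool call to move; the robot and the scene stay as the last step left them, time stands still between calls to the robot, and variables do not carry over. Pictures are saved under pics/ and viewed, at most 14 in all, crops included, and the job is handed in when it is done.

```bash
mkdir -p pics
```

Create h.py:
```python
from workcell import *
import numpy as np, cv2
def snap(n,f):
    c=read_camera(n); cv2.imwrite('pics/'+f+'.png',c['pixels'][:,:,::-1]); np.savez('pics/'+f+'.npz',**{k:np.array(c[k]) for k in('intrinsics','R','t','pixels')}); return c
def load(f): return np.load('pics/'+f+'.npz')
def ray(c,u,v,fish=False):
    K=c['intrinsics']; R=c['R']; t=c['t']
    x=(u-K[0,2])/K[0,0]; y=(v-K[1,2])/K[1,1]
    if fish:
        r=np.hypot(x,y); d=np.array([x/r*np.sin(r),y/r*np.sin(r),np.cos(r)]) if r>1e-9 else np.array([0,0,1.])
    else: d=np.array([x,y,1.]); d/=np.linalg.norm(d)
    return -R.T@t, R.T@d
def atz(c,u,v,z,fish=False):
    o,d=ray(c,u,v,fish); return (o+d*(z-o[2])/d[2]).round(1)
def tri(obs):
    A=np.zeros((3,3));b=np.zeros(3)
    for c,u,v,f in obs:
        o,d=ray(c,u,v,f);P=np.eye(3)-np.outer(d,d);A+=P;b+=P@o
    X=np.linalg.solve(A,b)
    res=[np.linalg.norm((np.eye(3)-np.outer(d,d))@(X-o)) for o,d in [ray(*k) for k in obs]]
    return X.round(1),np.round(res,1)
def proj(c,X,fish=False):
    p=c['R']@np.array(X,float)+c['t'];K=c['intrinsics']
    if fish:
        r=np.hypot(p[0],p[1]);th=np.arctan2(r,p[2]);q=p[:2]/r*th
    else: q=p[:2]/p[2]
    return (K[0,0]*q[0]+K[0,2],K[1,1]*q[1]+K[1,2])
```

Run:
```python
from h import *
for n in('side','top','wrist'):
    c=snap(n,n+'0'); print(n,c['intrinsics'].tolist(),(-c['R'].T@c['t']).round(),c['R'].round(2).tolist())
s=get_state();print(s)
```

```text
side [[474.4535577871139, 0.0, 321.0686071031383], [0.0, 474.4535577871139, 197.99750923209552], [0.0, 0.0, 1.0]] [  31. -703. 1190.] [[0.72, -0.69, -0.0], [-0.57, -0.59, -0.58], [0.4, 0.42, -0.82]]
top [[466.07857477449977, 0.0, 326.0754532751522], [0.0, 466.07857477449977, 205.48686857593196], [0.0, 0.0, 1.0]] [ 322. -146. 1291.] [[0.02, -1.0, 0.01], [-0.98, -0.02, -0.19], [0.19, -0.01, -0.98]]
wrist [[309.70691628693146, 0.0, 321.05423788941823], [0.0, 309.70691628693146, 195.96263715668584], [0.0, 0.0, 1.0]] [214. 591. 373.] [[0.45, 0.89, -0.0], [0.85, -0.43, 0.3], [0.26, -0.14, -0.95]]
{'time': 0.15, 'joints': array([ 5.63223296e+01,  3.05010498e+00,  9.24742724e+01,  5.51400508e-04,
        8.45687865e+01, -6.81750635e+00]), 'joint_vel': array([ 0.01511309, -0.10351924, -0.24932392, -0.02416995, -0.02908658,
        0.0863278 ]), 'joint_efforts': array([ 1.02969869e-03, -3.94242418e+01, -3.70722377e+01, -6.08527944e-05,
        4.58981274e-03, -8.95109395e-06]), 'tcp_pos': array([282.10213534, 557.16585636, 230.32620449]), 'tool_rot': array([-1.79907560e+02, -1.16041895e-02,  1.53139774e+02]), 'contact_force': array([-0.57296129, -0.0881446 ,  0.53267707]), 'wrist_torque': array([-0.00095349,  0.02828356,  0.0193567 ]), 'gripper_force': 0.0, 'grip_width': 0.9973400343925299}
```

View pics/top0.png

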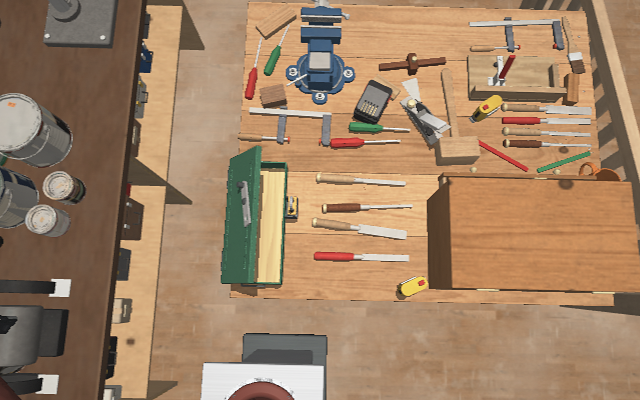

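View pics/side0.png

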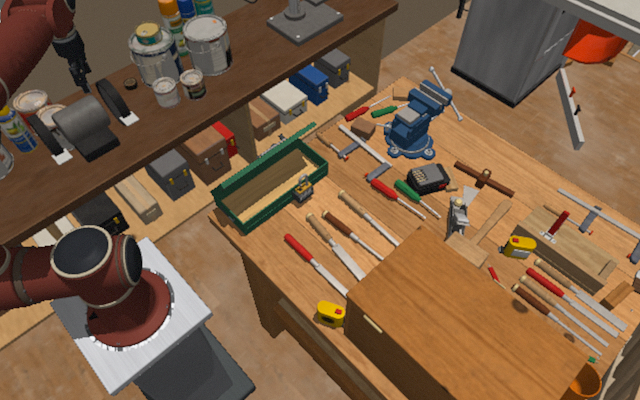

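View pics/wrist0.png

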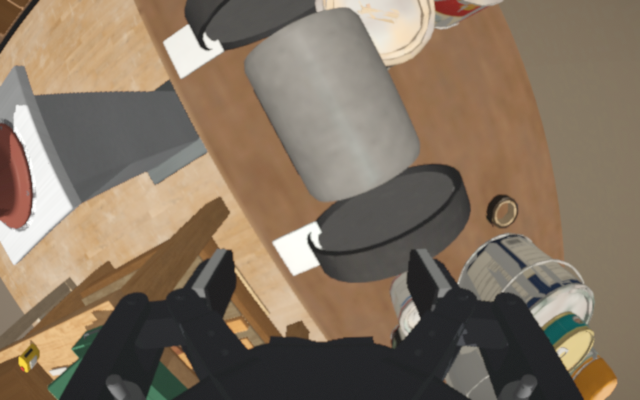

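The top view shows four chisels (rows 178–258, columns 313–410). The box is at columns 225–287 with the padlock near (292,207), and the hasp is parked on the lid at (245,205). The side view shows the same layout. I'll zoom both views and get rough positions.

Run:
```python
from h import *
t=load('top0');s=load('side0')
a=cv2.resize(t['pixels'][140:305,215:420][:,:,::-1],None,fx=3.6,fy=3.6,interpolation=cv2.INTER_CUBIC)
b=cv2.resize(s['pixels'][120:310,200:410][:,:,::-1],None,fx=3.1,fy=3.1,interpolation=cv2.INTER_CUBIC)
for im,sc,ou,ov in((a,3.6,215,140),(b,3.1,200,120)):
    for u in range(ou//20*20+20,ou+int(im.shape[1]/sc),20): cv2.line(im,(int((u-ou)*sc),0),(int((u-ou)*sc),8),(255,255,255),1);cv2.putText(im,str(u),(int((u-ou)*sc)-10,18),0,.35,(255,255,255))
    for v in range(ov//20*20+20,ov+int(im.shape[0]/sc),20): cv2.line(im,(0,int((v-ov)*sc)),(8,int((v-ov)*sc)),(255,255,255),1);cv2.putText(im,str(v),(10,int((v-ov)*sc)+4),0,.35,(255,255,255))
cv2.imwrite('pics/a.png',a);cv2.imwrite('pics/b.png',b)
for n,p,q in(('A',(317,178),(406,184)),('B',(322,207),(411,207)),('C',(313,222),(407,235)),('D',(314,257),(409,258))):
    print(n,atz(t,*p,12),atz(t,*q,12))
for n,p in(('boxfront near',(284,284)),('boxfront far',(287,164))): print(n,atz(t,*p,64))
```

```text
A [ 654.2 -129.9   12. ] [ 643.1 -382.    12. ]
B [ 571. -146.   12.] [ 577.2 -395.2   12. ]
C [ 528. -122.   12.] [ 497.9 -383.1   12. ]
D [ 431.2 -127.4   12. ] [ 434.5 -387.8   12. ]
boxfront near [355.1 -52.3  64. ]
boxfront far [678.  -47.7  64. ]
```

View pics/a.png

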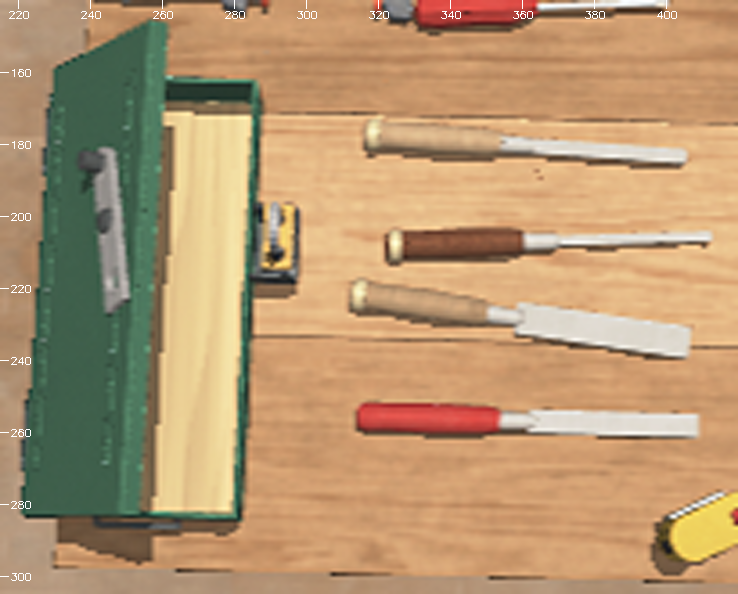

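View pics/b.png

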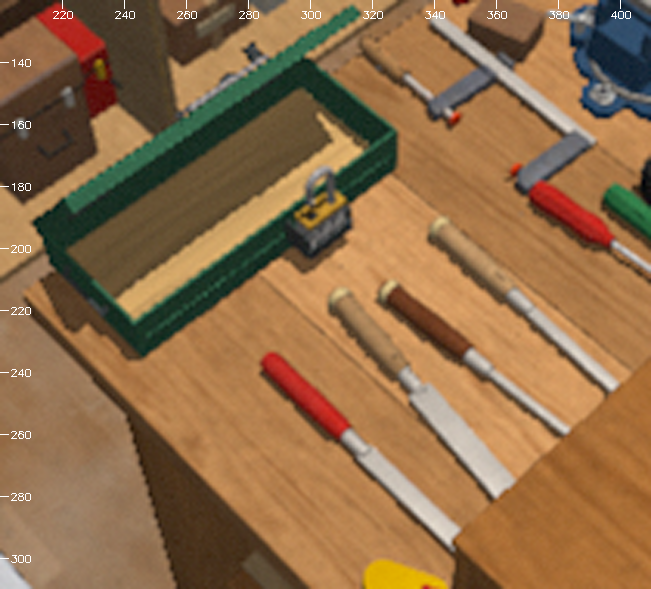

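The two zooms confirm four chisels. From the top of the picture they are a wooden 12 mm one (317,178→406,184), a brown 8 mm one (322,207→411,207), a wooden 24 mm one (313,222→407,235) and a red 18 mm one (314,257→409,258). The lengths of about 252, 249, 263 and 260 mm fit the text. I'll move to an overview pose for the wrist camera.

Create d.py:
```python
# usage: d.py x y z yaw [roll pitch] -> delta in tool axes from the current pose
import sys; from workcell import *; import numpy as np
from scipy.spatial.transform import Rotation as Ro
a=list(map(float,sys.argv[1:])); rp=a[4:6] or [180,0]
s=get_state(); R=Ro.from_euler('xyz',s['tool_rot'],degrees=True); T=Ro.from_euler('xyz',[rp[0],rp[1],a[3]],degrees=True)
d=R.inv().apply(np.array(a[:3])-s['tcp_pos']); r=(R.inv()*T).as_rotvec(degrees=True)
print('row',d.round(1),r.round(2),'n>=',max(np.linalg.norm(d)/50,np.linalg.norm(r)/8.59).round(1))
```

```bash
python3 d.py 282 557 400 153.1; python3 d.py 480 -150 400 90
```

```text
row [ 1.000e-01 -5.000e-01 -1.697e+02] [-0.09 -0.01  0.04] n>= 3.4
row [-496.  -541.7 -168.9] [-9.000e-02  4.000e-02  6.314e+01] n>= 15.1
```

Emit:
crank_tcp:
  ticks: "0,0,-170,0,0,0;0,0,-170,0,0,0;0,0,-170,0,0,0;0,0,-170,0,0,0;-496,-542,-169,0,0,63.1;-496,-542,-169,0,0,63.1;-496,-542,-169,0,0,63.1;-496,-542,-169,0,0,63.1;-496,-542,-169,0,0,63.1;-496,-542,-169,0,0,63.1;-496,-542,-169,0,0,63.1;-496,-542,-169,0,0,63.1;-496,-542,-169,0,0,63.1;-496,-542,-169,0,0,63.1;-496,-542,-169,0,0,63.1;-496,-542,-169,0,0,63.1;-496,-542,-169,0,0,63.1;-496,-542,-169,0,0,63.1;-496,-542,-169,0,0,63.1;-496,-542,-169,0,0,63.1"
  finger_gap: 0.3
  squeeze: 40

```text
time: 2.15
tcp_pos: [480.0, -153.5, 398.6]
tool_rot: [-179.8, -0.0, 89.7]
contact_force: [-0.6, 0.4, -0.6]
grip_width: 0.299
gripper_force: 0.0
```

Run:
```python
from h import *
c=snap('wrist','w1'); print(get_state()['joints'].round(1),(-c['R'].T@c['t']).round())
t=load('top0');s=load('side0')
# predicted box corners with rough pose, for checking
print([tuple(np.round(atz(t,u,v,64),1)) for u,v in((281.7,283.9),(287,162.8))],[tuple(np.round(atz(s,u,v,64),1)) for u,v in((244,226),(327.4,163))])
```

```text
[-26.  -16.1  94.3   0.  101.9 -25.9] [480. -78. 542.]
[(np.float64(355.2), np.float64(-46.3), np.float64(64.0)), (np.float64(681.4), np.float64(-47.6), np.float64(64.0))] [(np.float64(356.1), np.float64(-50.0), np.float64(64.0)), (np.float64(681.6), np.float64(-48.2), np.float64(64.0))]
```

View pics/w1.png

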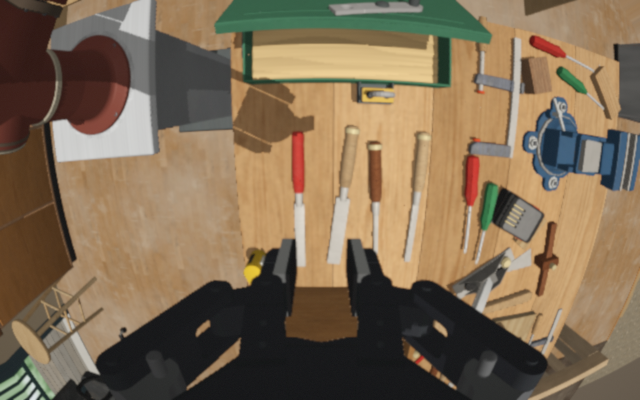

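The wrist view looks down at the four chisels (red (299,133)–(300,265), 24 mm (351,128)–(334,263), brown (375,145)–(376,250), 12 mm (424,133)–(409,260)), the padlock at (375,93) and the lid edge across the top. Next I'll get the lid angle and the chisel lines from two views.

Run:
```python
from h import *
t=load('top0');s=load('side0');w=load('w1')
for nm,u,v,X in(('far',260.8,145.6,686),('near',248.3,283,350)):
    o,d=ray(t,u,v);print(nm,(o+d*(X-o[0])/d[0]).round(1))
# side: lid edge seen from its far end tip (355,8)crop
o,d=ray(s,200+357/3.1,120+10/3.1);print('side far',(o+d*(686-o[0])/d[0]).round(1))
print('lid far tri',tri([(t,260.8,145.6,0),(s,200+357/3.1,120+10/3.1,0)]))
ch={'A':[(317.5,178),(405.5,183.5),(424,133),(409,260)],'B':[(322.5,208),(412,206),(375,144),(376,250)],'C':[(313,221.5),(406.5,236),(351.5,127),(334,263)],'D':[(314,256.5),(409,258.3),(298.5,132),(300,265)]}
for n,(a,b,e,f) in ch.items():
    print(n,'top',atz(t,*a,12),atz(t,*b,12),'w',atz(w,*e,12,True),atz(w,*f,12,True),'tri',tri([(t,*a,0),(w,*e,1)]))
print('shackle', tri([(s,304,175.5,0),(t,292,203,0)]), 'box corners w',atz(w,245,83,64,1),atz(w,450,87,64,1))
print(proj(w,(353,-48,64),1),proj(w,(683,-48,64),1),proj(t,(353,-48,64)),proj(t,(683,-48,64)))
```

```text
far [686.    8.1 192.6]
near [350.    9.  269.3]
side far [686.    9.  191.1]
lid far tri (array([685.9,   8.4, 191.7]), array([0.4, 0.4]))
A top [ 654.3 -131.3   12. ] [ 644.5 -380.5   12. ] w [ 660.1 -126.9   12. ] [ 652.9 -377.7   12. ] tri (array([ 657.6, -129.1,   10.4]), array([3.6, 3.6]))
B top [ 568.2 -147.4   12. ] [ 580.1 -398.1   12. ] w [ 571.6 -148.8   12. ] [ 583.4 -352.8   12. ] tri (array([ 568.8, -147.7,   18.1]), array([1.7, 1.7]))
C top [ 529.4 -122.    12. ] [ 495.  -381.7   12. ] w [ 530.1 -119.7   12. ] [ 502.2 -380.2   12. ] tri (array([ 532.2, -121.4,   -6.8]), array([0.3, 0.3]))
D top [ 432.5 -127.4   12. ] [ 433.6 -387.8   12. ] w [ 439.6 -128.1   12. ] [ 435.5 -384.7   12. ] tri (array([ 436.2, -128.9,  -15.6]), array([2.3, 2.3]))
shackle (array([560.3, -71.6, 129.6]), array([4.2, 4.2])) box corners w [361.4 -43.7  64. ] [685.  -44.8  64. ]
(np.float64(239.85379638009005), np.float64(86.08086452128471)) (np.float64(448.851199094578), np.float64(88.83356286994515)) (np.float64(282.30245169776697), np.float64(284.7851881384984)) (np.float64(287.1773039570046), np.float64(162.24627134011646))
```

The lid is at about 0.93 rad (edge at y≈8, z≈192, radius ≈157). The box centre is about (518, 27), with the hinge at y≈102. First I'll push the lid further open with closed fingers.

Emit:
crank_tcp:
  ticks: "103,38,150,0,0,0;103,38,150,0,0,0;103,38,150,0,0,0;103,38,150,0,0,0;103,38,150,0,0,0;103,38,233,0,0,0;103,38,233,0,0,0;103,38,233,0,0,0"
  finger_gap: 0.0
  squeeze: 40

```text
time: 3.0
tcp_pos: [514.8, -46.2, 163.5]
tool_rot: [-179.5, -0.1, 90.1]
contact_force: [-0.2, 0.7, 0.2]
grip_width: 0.0
gripper_force: 0.0
```

Emit:
crank_tcp:
  ticks: "20,0,0,0,0,0;40,0,0,0,0,0;60,0,0,0,0,0;80,0,0,0,0,0;100,0,0,0,0,0;115,0,0,0,0,0;130,0,0,0,0,0;145,0,0,0,0,0;160,0,0,0,0,0;175,0,0,0,0,0;190,0,0,0,0,0;205,0,0,0,0,0;220,0,0,0,0,0;230,0,0,0,0,0;230,0,0,0,0,0"

```text
time: 4.5
tcp_pos: [517.2, 184.8, 166.9]
tool_rot: [-179.9, -0.1, 90.2]
contact_force: [-0.3, 0.2, 0.1]
grip_width: -0.002
gripper_force: 0.0
```

Run:
```python
from h import *
snap('top','t2');snap('side','s2')
t=load('t2')['pixels'][120:300,190:420][:,:,::-1];s=load('s2')['pixels'][90:290,180:410][:,:,::-1]
cv2.imwrite('pics/c.png',np.hstack([cv2.resize(t,(400,313)),cv2.resize(s,(360,313))]))
```

```text
(no output)
```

View pics/c.png

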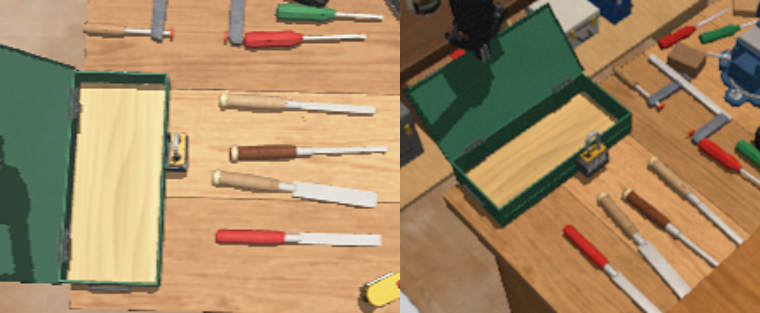

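The lid is open at roughly 2.3 rad and the box interior is clear in both views; the chisels haven't moved. Next is the red chisel.

```bash
python3 d.py 435.5 -213 80 89.7
```

```text
row [-396.5  -82.5   86.9] [-0.04 -0.03  0.39] n>= 8.3
```

Emit:
crank_tcp:
  ticks: "-396,-82,0,0,0,0;-396,-82,0,0,0,0;-396,-82,0,0,0,0;-396,-82,0,0,0,0;-396,-82,0,0,0,0;-396,-82,0,0,0,0;-396,-82,0,0,0,0;-396,-82,0,0,0,0;-396,-82,0,0,0,0;-396,-82,87,0,0,0.4;-396,-82,87,0,0,0.4;-396,-82,87,0,0,0.4"
  finger_gap: 0.8
  squeeze: 40

```text
time: 5.8
tcp_pos: [431.9, -210.1, 74.5]
tool_rot: [-179.4, -0.4, 89.6]
contact_force: [-0.9, -0.1, -1.5]
grip_width: 0.797
gripper_force: 0.0
```

Run:
```python
from h import *
c=snap('wrist','w3');snap('top','t3')
w=c['pixels'][40:400,120:560][:,:,::-1];cv2.imwrite('pics/d.png',cv2.resize(w,None,fx=1.6,fy=1.6))
```

```bash
python3 d.py 435.5 -213 1 89.7
```

```text
row [-0.5 -0.3 79.4] [-0.05 -0.06 -0.05] n>= 1.6
```

View pics/d.png

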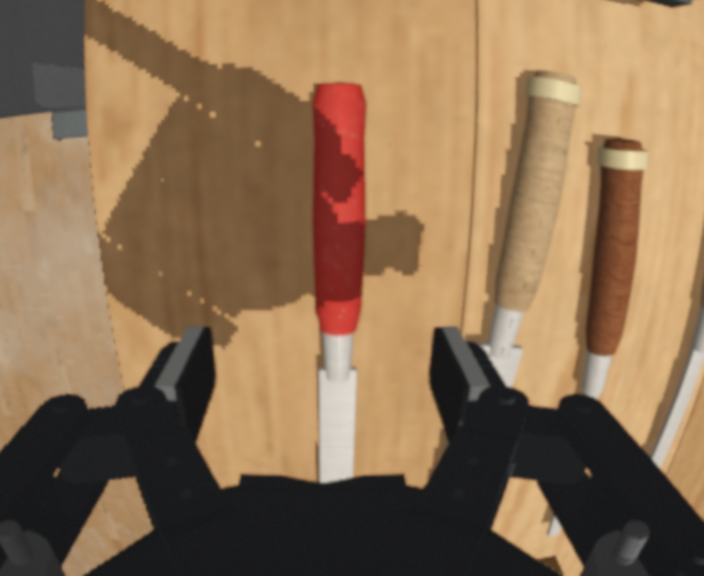

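The red handle's butt is at crop (340,83) and its ferrule starts at (340,333). It is centred between the fingers.

Run:
```python
from h import *
w=load('w3');t=load('top0');w1=load('w1')
for n,a,b in(('D',(332.2,92.5),(332,248)),('C',(467,87),(439,234)),('B',(510,129),(495,261))):
    print(n,atz(w,*a,12,1),atz(w,*b,12,1))
print(tri([(w,332.2,92.5,1),(t,314,256.5,0)]),tri([(w,332.2,92.5,1),(w1,298.5,132,1)]),tri([(w,332,248,1),(t,355.5,257.3,0)]))
```

```text
D [ 438.4 -127.4   12. ] [ 438.4 -238.3   12. ]
C [ 533.3 -118.8   12. ] [ 520.3 -228.7   12. ]
B [ 572.5 -146.2   12. ] [ 577.8 -256.3   12. ]
(array([ 440.1, -125.1,  -71.1]), array([1.1, 1.1])) (array([ 439. , -127.8,   11.4]), array([0.7, 0.7])) (array([ 436.2, -242. ,    3.7]), array([2.5, 2.5]))
```

Emit:
crank_tcp:
  ticks: "0,2,40,0,0,0;0,2,70,0,0,0;0,2,79,0,0,0;0,2,79,0,0,0;0,2,79,0,0,0"
  finger_gap: 0.8
  squeeze: 60

```text
time: 6.4
tcp_pos: [439.9, -214.2, 3.8]
tool_rot: [179.8, 0.1, 89.7]
contact_force: [0.3, -0.9, 0.4]
grip_width: 0.801
gripper_force: 0.0
```

Emit:
crank_tcp:
  ticks: "0,0,0,0,0,0;0,0,0,0,0,0;0,0,0,0,0,0;0,0,0,0,0,0;0,0,0,0,0,0;0,0,0,0,0,0"
  finger_gap: 0.1
  squeeze: 60

```text
time: 7.0
tcp_pos: [438.9, -213.7, 2.5]
tool_rot: [179.9, 0.1, 89.6]
contact_force: [-0.3, 0.4, 6.3]
grip_width: 0.242
gripper_force: 58.7
```

Emit:
crank_tcp:
  ticks: "0,0,-40,0,0,0;0,0,-80,0,0,0;0,0,-120,0,0,0;0,0,-120,0,0,0;0,0,-120,0,0,0"

```text
time: 7.5
tcp_pos: [438.2, -213.3, 121.8]
tool_rot: [179.9, 0.0, 89.6]
contact_force: [-0.2, -0.0, -2.6]
grip_width: 0.241
gripper_force: 59.5
```

```bash
python3 d.py 475 67 150 180
```

```text
row [280.5  35.1 -28.4] [ 1.000e-02  9.000e-02 -9.036e+01] n>= 10.5
```

Emit:
crank_tcp:
  ticks: "0,0,-50,0,0,0;280,35,-50,0,0,-90.4;280,35,-50,0,0,-90.4;280,35,-50,0,0,-90.4;280,35,-50,0,0,-90.4;280,35,-50,0,0,-90.4;280,35,-50,0,0,-90.4;280,35,-50,0,0,-90.4;280,35,-50,0,0,-90.4;280,35,-50,0,0,-90.4;280,35,-50,0,0,-90.4;280,35,-50,0,0,-90.4;280,35,-50,0,0,-90.4;280,35,-50,0,0,-90.4;280,35,-50,0,0,-90.4"

```text
time: 9.0
tcp_pos: [474.2, 66.6, 170.1]
tool_rot: [180.0, -0.1, 180.0]
contact_force: [-0.1, 0.4, -1.6]
grip_width: 0.248
gripper_force: 41.5
```

Run:
```python
from h import *
snap('top','t4');w=snap('wrist','w4')
t=load('t4')['pixels'][130:300,190:420][:,:,::-1]
cv2.imwrite('pics/e.png',np.hstack([cv2.resize(t,None,fx=1.75,fy=1.75)[:297],cv2.resize(w['pixels'][:,:,::-1],(397,248))[:0].reshape(0,0,3) if 0 else cv2.resize(w['pixels'][:,:,::-1],(397,297))]))
```

```bash
python3 d.py 473.5 67 12 180
```

```text
row [  0.9   0.4 158.8] [-0.   -0.05 -0.  ] n>= 3.2
```

View pics/e.png

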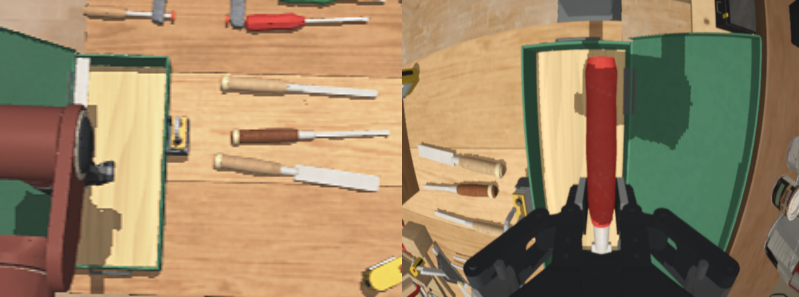

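The wrist view shows the red chisel gripped along the box, over its rear half. The front rim is near column 537 and the rear rim near column 627 of the composite. I'll check the wall positions before lowering.

Run:
```python
from h import *
w=load('w4');k=640/397;q=400/297
for u,v in((537,150),(527,100),(627,100),(627,55),(524,45)): print((u,v),atz(w,(u-402)*k,v*q,64,1))
s=get_state();print(s['gripper_force'],s['grip_width'])
```

```text
(537, 150) [480.8 -25.   64. ]
(527, 100) [420.9 -34.8  64. ]
(627, 100) [423.3 100.1  64. ]
(627, 55) [374.   99.4  64. ]
(524, 45) [357.3 -37.1  64. ]
41.521974205970764 0.24946117079094948
```

Emit:
crank_tcp:
  ticks: "1,0,50,0,0,0;1,0,100,0,0,0;1,0,130,0,0,0;1,0,145,0,0,0;1,0,155,0,0,0;1,0,159,0,0,0;1,0,159,0,0,0"
  finger_gap: 0.1
  squeeze: 70

```text
time: 9.8
tcp_pos: [479.5, 65.5, 18.6]
tool_rot: [-179.9, 0.5, -180.0]
contact_force: [-4.1, -8.0, 21.9]
grip_width: 0.236
gripper_force: 78.8
```

```bash
python3 -c "
from workcell import *;s=get_state();print(s['tcp_pos'],s['contact_force'],s['grip_width'],s['gripper_force'])"
```

```text
[479.49776131  65.4645324   18.58040737] [-4.08174788 -8.0345826  21.89938299] 0.236366819958514 78.78560521930922
```

Contact came about 6 mm early. I'll back off slightly and look.

Emit:
crank_tcp:
  ticks: "-3,2,-8,0,0,0;-3,2,-8,0,0,0;-3,2,-8,0,0,0"

```text
time: 10.1
tcp_pos: [477.6, 68.4, 21.0]
tool_rot: [-180.0, 0.1, -180.0]
contact_force: [0.3, -3.6, 4.5]
grip_width: 0.236
gripper_force: 75.8
```

Run:
```python
from h import *
w=snap('wrist','w5');s=snap('side','s5');t=snap('top','t5')
a=w['pixels'][60:400,140:520][:,:,::-1];b=s['pixels'][80:240,180:350][:,:,::-1]
cv2.imwrite('pics/f.png',np.hstack([cv2.resize(a,(440,400)),cv2.resize(b,(360,400),interpolation=cv2.INTER_CUBIC)]))
g=get_state();print(g['tcp_pos'],g['contact_force'],g['grip_width'])
```

```text
[477.48904632  68.373794    20.86066002] [-0.05793446 -3.51661349  4.84490546] 0.23772772351078114
```

View pics/f.png

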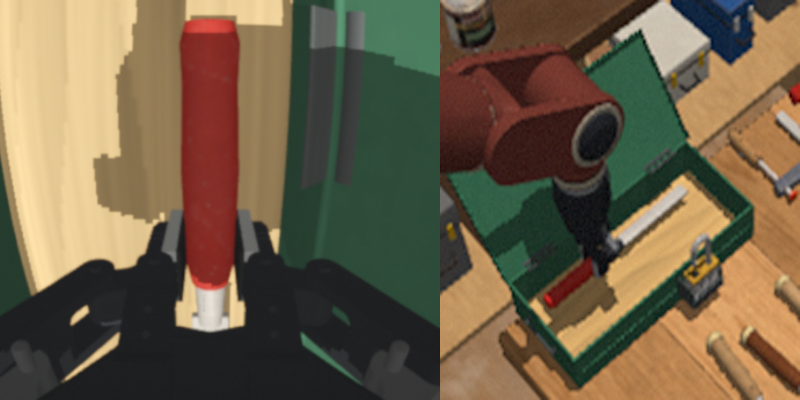

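The wide finger knuckles meet the rear rim, so that slot is too close to the wall. I'll shift 12 mm toward the front and lower again.

Emit:
crank_tcp:
  ticks: "2,-12,0,0,0,0;2,-12,0,0,0,0;2,-12,5,0,0,0;2,-12,8,0,0,0;2,-12,8,0,0,0;2,-12,8,0,0,0"

```text
time: 10.85
tcp_pos: [474.4, 56.8, 11.9]
tool_rot: [180.0, -0.1, -179.9]
contact_force: [0.0, 0.5, -1.9]
grip_width: 0.238
gripper_force: 75.9
```

Emit:
crank_tcp:
  ticks: "0,0,1.5,0,0,0;0,0,1.5,0,0,0"

```text
time: 11.05
tcp_pos: [474.8, 56.8, 10.7]
tool_rot: [180.0, -0.0, -180.0]
contact_force: [-0.6, 0.4, -1.3]
grip_width: 0.236
gripper_force: 75.9
```

Emit:
crank_tcp:
  ticks: "0,0,0,0,0,0;0,0,0,0,0,0;0,0,-20,0,0,0;0,0,-60,0,0,0;0,0,-110,0,0,0;0,0,-150,0,0,0;0,0,-150,0,0,0"
  finger_gap: 0.36

```text
time: 11.75
tcp_pos: [479.5, 56.6, 169.2]
tool_rot: [-180.0, 0.8, -179.9]
contact_force: [2.1, -0.3, -0.1]
grip_width: 0.363
gripper_force: 0.0
```

Run:
```python
from h import *
t=snap('top','t6');w=snap('wrist','w6')
cv2.imwrite('pics/g.png',cv2.resize(w['pixels'][:,:,::-1],(800,500)))
```

```bash
python3 d.py 519 -205 80 83.5
```

```text
row [ -42.6 -261.7   82.9] [ 0.18  0.17 96.54] n>= 11.2
```

View pics/g.png

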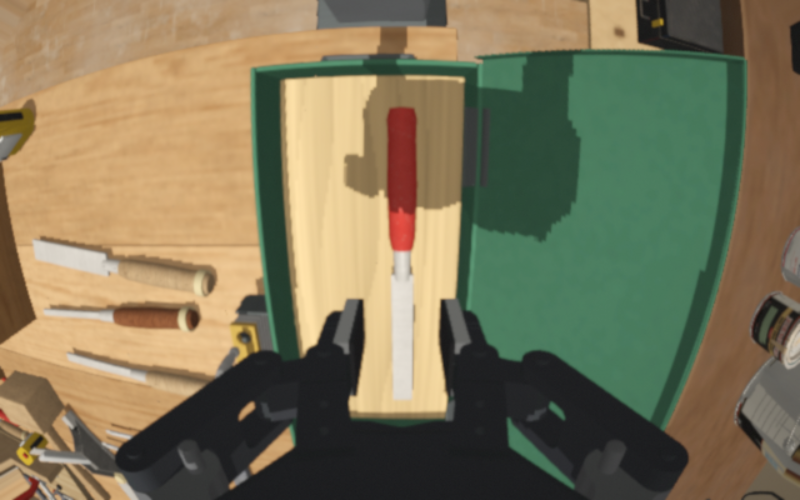

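The red chisel lies straight in the box. I'll nudge it toward the rear wall with closed fingers to make room.

Emit:
crank_tcp:
  ticks: "5,-37,0,0,0,0;5,-37,50,0,0,0;5,-37,100,0,0,0;5,-37,140,0,0,0;5,-37,152,0,0,0;5,-37,154,0,0,0;5,-37,154,0,0,0"
  finger_gap: 0.0

```text
time: 12.55
tcp_pos: [468.0, 19.9, 7.9]
tool_rot: [180.0, -0.4, -179.9]
contact_force: [-11.8, 0.1, 20.8]
grip_width: -0.002
gripper_force: 10.6
```

Emit:
crank_tcp:
  ticks: "0,6,0,0,0,0;0,12,0,0,0,0;0,18,0,0,0,0;0,24,0,0,0,0;0,30,0,0,0,0;0,34,0,0,0,0;0,36,0,0,0,0;0,36,0,0,0,0;0,30,0,0,0,0"

```text
time: 13.45
tcp_pos: [471.0, 50.8, 8.0]
tool_rot: [179.9, 0.1, -180.0]
contact_force: [-0.3, 5.4, 7.8]
grip_width: -0.001
gripper_force: 4.2
```

Emit:
crank_tcp:
  ticks: "0,0,-40,0,0,0;0,0,-90,0,0,0;0,0,-140,0,0,0;0,0,-150,0,0,0"

```text
time: 13.85
tcp_pos: [473.0, 49.6, 163.2]
tool_rot: [-180.0, 0.6, -179.9]
contact_force: [0.1, 0.4, 0.9]
grip_width: -0.002
gripper_force: 0.0
```

```bash
python3 d.py 519 -205 80 83.5
```

```text
row [ -45.  -254.6   83.7] [ 0.46  0.45 96.55] n>= 11.2
```

Emit:
crank_tcp:
  ticks: "-45,-255,0,0,0,96.5;-45,-255,0,0,0,96.5;-45,-255,0,0,0,96.5;-45,-255,0,0,0,96.5;-45,-255,0,0,0,96.5;-45,-255,0,0,0,96.5;-45,-255,0,0,0,96.5;-45,-255,0,0,0,96.5;-45,-255,0,0,0,96.5;-45,-255,0,0,0,96.5;-45,-255,0,0,0,96.5;-45,-255,0,0,0,96.5;-45,-255,84,0,0,96.5;-45,-255,84,0,0,96.5;-45,-255,84,0,0,96.5;-45,-255,84,0,0,96.5;-45,-255,84,0,0,96.5"
  finger_gap: 0.5
  squeeze: 60

```text
time: 15.55
tcp_pos: [516.2, -206.0, 74.8]
tool_rot: [179.8, 0.1, 83.5]
contact_force: [-0.5, -0.2, 0.3]
grip_width: 0.502
gripper_force: 0.0
```

Run:
```python
from h import *
t=snap('top','t7');w=snap('wrist','w7')
cv2.imwrite('pics/i.png',np.hstack([cv2.resize(w['pixels'][40:400,100:560][:,:,::-1],(511,400)),cv2.resize(t['pixels'][140:300,215:330][:,:,::-1],(287,400))]))
```

```bash
python3 d.py 519 -205 1 83.5
```

```text
row [ 1.5  2.  74.4] [0.22 0.09 0.05] n>= 1.5
```

View pics/i.png

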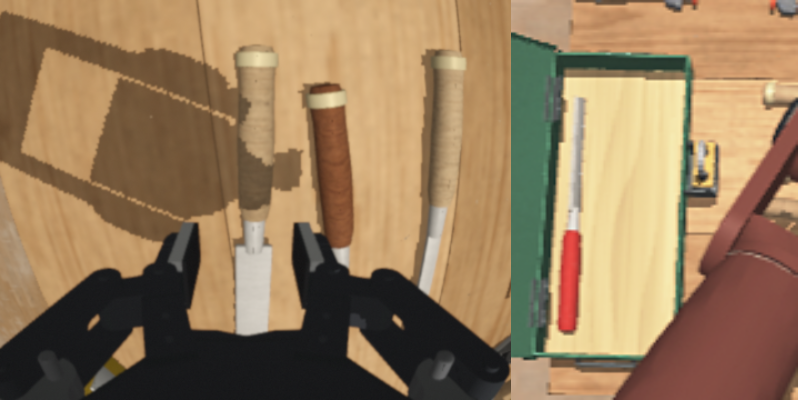

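The wide chisel's handle runs from (256,50) to (255,222) in the composite, between the fingers. In the box, the red chisel now lies along the rear wall.

Run:
```python
from h import *
w=load('w7');k=460/511;f=lambda u,v:atz(w,u*k+100,v*.9+40,12,1)
print('C',f(256,50),f(255,222),'B',f(327,90),f(343,246),'A',f(449,55),f(437,207))
```

```text
C [ 531.9 -120.2   12. ] [ 519.7 -229.3   12. ] B [ 572.3 -148.    12. ] [ 579.5 -256.2   12. ] A [ 661.  -128.4   12. ] [ 653.5 -236.6   12. ]
```

Emit:
crank_tcp:
  ticks: "1.4,5.4,30,0,0,0;1.4,5.4,60,0,0,0;1.4,5.4,74,0,0,0;1.4,5.4,74,0,0,0;1.4,5.4,74,0,0,0"

```text
time: 16.15
tcp_pos: [521.5, -205.1, 0.1]
tool_rot: [179.9, 0.0, 83.5]
contact_force: [0.1, -0.9, -0.7]
grip_width: 0.497
gripper_force: 0.0
```

Emit:
crank_tcp:
  ticks: "0,0,0,0,0,0;0,0,0,0,0,0;0,0,0,0,0,0;0,0,0,0,0,0;0,0,0,0,0,0"
  finger_gap: 0.1
  squeeze: 70

```text
time: 16.65
tcp_pos: [521.3, -205.1, 0.3]
tool_rot: [179.9, 0.0, 83.5]
contact_force: [-2.2, 1.6, 5.7]
grip_width: 0.242
gripper_force: 70.7
```

Emit:
crank_tcp:
  ticks: "0,0,-50,0,0,0;0,0,-100,0,0,0;0,0,-150,0,0,0;0,0,-170,0,0,0;0,0,-170,0,0,0;0,0,-170,0,0,0"

```text
time: 17.25
tcp_pos: [519.9, -204.2, 167.7]
tool_rot: [-179.9, -0.0, 83.5]
contact_force: [-0.3, -0.1, -2.4]
grip_width: 0.243
gripper_force: 68.8
```

```bash
python3 d.py 474 0 172 180
```

```text
row [197.7 -68.6  -4.1] [-2.000e-02 -8.000e-02 -9.646e+01] n>= 11.2
```

Emit:
crank_tcp:
  ticks: "198,-69,-4,0,0,-96.5;198,-69,-4,0,0,-96.5;198,-69,-4,0,0,-96.5;198,-69,-4,0,0,-96.5;198,-69,-4,0,0,-96.5;198,-69,-4,0,0,-96.5;198,-69,-4,0,0,-96.5;198,-69,-4,0,0,-96.5;198,-69,-4,0,0,-96.5;198,-69,-4,0,0,-96.5;198,-69,-4,0,0,-96.5;198,-69,-4,0,0,-96.5;198,-69,-4,0,0,-96.5;198,-69,-4,0,0,-96.5"

```text
time: 18.65
tcp_pos: [472.9, 0.2, 170.3]
tool_rot: [180.0, -0.2, 180.0]
contact_force: [-0.6, 0.6, -2.5]
grip_width: 0.243
gripper_force: 69.0
```

```bash
python3 d.py 474 0 10 180
```

```text
row [ -1.8  -0.3 160.3] [ 0.04 -0.24 -0.01] n>= 3.2
```

Emit:
crank_tcp:
  ticks: "-1,0,50,0,0,0;-1,0,100,0,0,0;-1,0,130,0,0,0;-1,0,148,0,0,0;-1,0,156,0,0,0;-1,0,160,0,0,0;-1,0,160,0,0,0;-1,0,160,0,0,0"

```text
time: 19.45
tcp_pos: [480.5, 0.3, 17.7]
tool_rot: [180.0, 0.6, -180.0]
contact_force: [-0.6, 7.2, 17.8]
grip_width: 0.24
gripper_force: 72.7
```

Emit:
crank_tcp:
  ticks: "0,0,0,0,0,0;0,0,0,0,0,0;0,0,0,0,0,0;0,0,-20,0,0,0;0,0,-60,0,0,0;0,27,-60,0,0,0;0,27,-60,0,0,0;0,27,-60,0,0,0"
  finger_gap: 0.36

```text
time: 20.25
tcp_pos: [474.8, 27.1, 72.4]
tool_rot: [-180.0, -0.0, -179.9]
contact_force: [-0.3, 0.6, -0.3]
grip_width: 0.359
gripper_force: 0.0
```

Emit:
crank_tcp:
  ticks: "0,0,0,0,0,0;0,0,20,0,0,0;0,0,40,0,0,0;0,0,50,0,0,0;0,0,54,0,0,0;0,0,54,0,0,0;0,0,54,0,0,0"
  finger_gap: 0.0

```text
time: 20.95
tcp_pos: [475.3, 26.7, 18.8]
tool_rot: [-180.0, -0.0, -180.0]
contact_force: [-0.7, 0.3, 0.6]
grip_width: 0.002
gripper_force: 0.0
```

Emit:
crank_tcp:
  ticks: "0,2,6,0,0,0;0,-4,6,0,0,0;0,-10,6,0,0,0;0,-16,6,0,0,0;0,-22,6,0,0,0;0,-27,6,0,0,0;0,-29,6,0,0,0;0,-29,6,0,0,0;0,-24,6,0,0,0"

```text
time: 21.85
tcp_pos: [475.1, 2.7, 12.7]
tool_rot: [-180.0, -0.0, 180.0]
contact_force: [0.1, 1.0, -0.0]
grip_width: -0.002
gripper_force: 0.0
```

Emit:
crank_tcp:
  ticks: "0,0,-50,0,0,0;0,0,-100,0,0,0;0,0,-145,0,0,0;0,0,-145,0,0,0;0,0,-145,0,0,0"

```text
time: 22.35
tcp_pos: [476.0, 3.2, 159.2]
tool_rot: [-180.0, 0.2, -179.9]
contact_force: [-0.5, 0.0, -1.1]
grip_width: 0.002
gripper_force: 0.0
```

Run:
```python
from h import *
t=snap('top','t8');w=snap('wrist','w8')
cv2.imwrite('pics/j.png',np.hstack([cv2.resize(w['pixels'][:,:,::-1],(512,320)),cv2.resize(t['pixels'][140:300,215:359][:,:,::-1],(288,320))]))
```

```bash
python3 d.py 576 -232 150 93.5;python3 d.py 655 -212 150 86
```

```text
row [-101.7 -235.5    5.6] [-0.11 -0.15 86.56] n>= 10.1
row [-180.7 -215.6    5.4] [-0.12 -0.15 94.06] n>= 11.0
```

View pics/j.png

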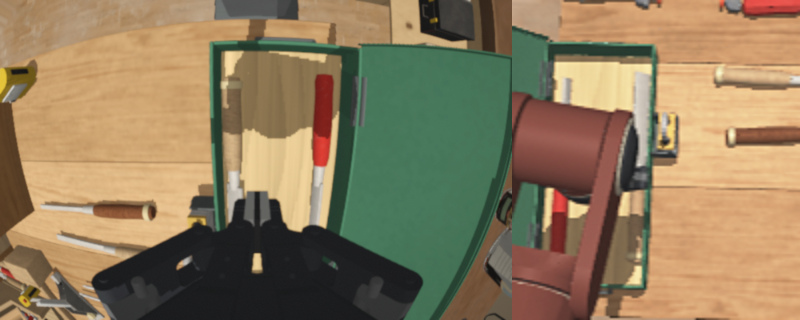

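Both chisels lie along the walls. Next is the 12 mm chisel, which goes in the middle.

Emit:
crank_tcp:
  ticks: "-181,-217,5,0,0,94;-181,-217,5,0,0,94;-181,-217,5,0,0,94;-181,-217,5,0,0,94;-181,-217,5,0,0,94;-181,-217,5,0,0,94;-181,-217,5,0,0,94;-181,-217,5,0,0,94;-181,-217,5,0,0,94;-181,-217,5,0,0,94;-181,-217,5,0,0,94;-181,-217,5,0,0,94;-181,-217,5,0,0,94;-181,-217,75,0,0,94;-181,-217,75,0,0,94;-181,-217,75,0,0,94;-181,-217,75,0,0,94;-181,-217,75,0,0,94"
  finger_gap: 0.6
  squeeze: 70

```text
time: 24.25
tcp_pos: [657.7, -214.5, 85.1]
tool_rot: [179.8, 0.1, 86.1]
contact_force: [0.4, -0.1, 0.3]
grip_width: 0.599
gripper_force: 0.0
```

Run:
```python
from h import *
w=snap('wrist','w9');w7=load('w7')
# handle centreline: project expected points and report dark/bright profile via segmentation of light handle
for y in(-150,-180,-205):
    o=[];row=None
    for x in np.arange(625,690,1.): 
        u,v=proj(w,(x,y,12),1);o.append(cv2.getRectSubPix(w['pixels'],(1,1),(u,v))[0,0])
    o=np.array(o,float);d=np.abs(o-np.median(o[:8],0)).sum(1);print(y,''.join('#' if k>60 else '.' for k in d))
```

```bash
python3 d.py 655 -213.5 1 86
```

```text
-150 ..................................####################.##########
-180 ...............................##################################
-205 ......................................................#..........
row [ 1.  -3.2 84.4] [0.22 0.08 0.07] n>= 1.7
```

Emit:
crank_tcp:
  ticks: "1,-3,40,0,0,0;1,-3,70,0,0,0;1,-3,83,0,0,0;1,-3,83,0,0,0;1,-3,83,0,0,0"

```text
time: 24.8
tcp_pos: [654.8, -213.3, 1.9]
tool_rot: [179.8, 0.1, 86.0]
contact_force: [-0.8, 0.5, 0.4]
grip_width: 0.603
gripper_force: 0.0
```

Emit:
crank_tcp:
  ticks: "0,0,0,0,0,0;0,0,0,0,0,0;0,0,0,0,0,0;0,0,0,0,0,0;0,0,0,0,0,0;0,0,0,0,0,0"
  finger_gap: 0.1
  squeeze: 70

```text
time: 25.4
tcp_pos: [654.8, -213.3, 2.0]
tool_rot: [179.8, 0.1, 86.0]
contact_force: [-1.1, 0.6, 6.2]
grip_width: 0.236
gripper_force: 68.7
```

Emit:
crank_tcp:
  ticks: "0,0,-50,0,0,0;0,0,-100,0,0,0;0,0,-150,0,0,0;0,0,-170,0,0,0;0,0,-170,0,0,0;0,0,-170,0,0,0"

```text
time: 26.0
tcp_pos: [652.8, -212.4, 168.5]
tool_rot: [-179.9, -0.0, 86.0]
contact_force: [-1.1, -0.4, -1.6]
grip_width: 0.239
gripper_force: 68.8
```

```bash
python3 d.py 476 40 172 180
```

```text
row [ 239.6 -193.8   -3.1] [-4.000e-02 -1.000e-01 -9.396e+01] n>= 10.9
```

Emit:
crank_tcp:
  ticks: "240,-194,-4,0,0,-94;240,-194,-4,0,0,-94;240,-194,-4,0,0,-94;240,-194,-4,0,0,-94;240,-194,-4,0,0,-94;240,-194,-4,0,0,-94;240,-194,-4,0,0,-94;240,-194,-4,0,0,-94;240,-194,-4,0,0,-94;240,-194,-4,0,0,-94;240,-194,-4,0,0,-94;240,-194,-4,0,0,-94;240,-194,-4,0,0,-94;240,-194,-4,0,0,-94;240,-194,-4,0,0,-94"

```text
time: 27.5
tcp_pos: [476.2, 40.1, 173.2]
tool_rot: [180.0, -0.1, 180.0]
contact_force: [0.6, -0.0, -1.4]
grip_width: 0.235
gripper_force: 69.0
```

```bash
python3 d.py 476 40 12 180
```

```text
row [  0.   -0.2 161.2] [ 0.   -0.06 -0.03] n>= 3.2
```

Emit:
crank_tcp:
  ticks: "0,0,50,0,0,0;0,0,100,0,0,0;0,0,130,0,0,0;0,0,148,0,0,0;0,0,156,0,0,0;0,0,160,0,0,0;0,0,161,0,0,0;0,0,161,0,0,0"

```text
time: 28.3
tcp_pos: [477.6, 40.0, 14.1]
tool_rot: [-180.0, 0.1, -180.0]
contact_force: [0.9, -0.4, -1.5]
grip_width: 0.239
gripper_force: 69.0
```

Emit:
crank_tcp:
  ticks: "0,0,0,0,0,0;0,0,0,0,0,0;0,0,0,0,0,0;0,0,-20,0,0,0;0,0,-60,0,0,0;0,0,-110,0,0,0;0,0,-160,0,0,0;0,0,-160,0,0,0;0,0,-160,0,0,0"
  finger_gap: 0.34

```text
time: 29.2
tcp_pos: [477.7, 40.1, 175.1]
tool_rot: [-180.0, 0.3, -180.0]
contact_force: [-0.7, 0.2, -0.7]
grip_width: 0.343
gripper_force: 0.0
```

```bash
python3 d.py 577.5 -233 150 93.8
```

```text
row [ -99.5 -273.1   25.6] [ 0.18  0.22 86.24] n>= 10.0
```

Emit:
crank_tcp:
  ticks: "-100,-273,0,0,0,86;-100,-273,0,0,0,86;-100,-273,0,0,0,86;-100,-273,0,0,0,86;-100,-273,0,0,0,86;-100,-273,0,0,0,86;-100,-273,0,0,0,86;-100,-273,0,0,0,86;-100,-273,0,0,0,86;-100,-273,0,0,0,86;-100,-273,0,0,0,86;-100,-273,0,0,0,86;-100,-273,95,0,0,86;-100,-273,95,0,0,86;-100,-273,95,0,0,86;-100,-273,95,0,0,86;-100,-273,95,0,0,86"
  finger_gap: 0.6
  squeeze: 70

```text
time: 30.9
tcp_pos: [578.4, -233.7, 80.8]
tool_rot: [179.8, 0.1, 94.1]
contact_force: [0.5, 0.2, 0.4]
grip_width: 0.601
gripper_force: 0.0
```

```bash
python3 d.py 577.5 -233 4 93.8
python3 -c "
from h import *
w=snap('wrist','w10')
h=cv2.cvtColor(w['pixels'],cv2.COLOR_RGB2GRAY)
for y in(-160,-185,-205):
    print(y,[int(cv2.getRectSubPix(h,(3,3),proj(w,(x,y,12),1))[1,1]) for x in range(540,616,4)])"
```

```text
row [ 0.9 -1.1 76.8] [0.22 0.14 0.29] n>= 1.5
-160 [99, 99, 98, 105, 103, 95, 46, 49, 58, 94, 83, 172, 182, 182, 179, 182, 184, 180, 180]
-185 [102, 103, 102, 103, 103, 106, 58, 58, 53, 51, 50, 134, 186, 184, 182, 179, 184, 180, 182]
-205 [102, 97, 98, 100, 106, 103, 46, 46, 46, 49, 50, 62, 105, 159, 163, 103, 106, 105, 109]
```

Emit:
crank_tcp:
  ticks: "1,-2,40,0,0,0;1,-2,65,0,0,0;1,-2,76,0,0,0;1,-2,76,0,0,0;1,-2,76,0,0,0"

```text
time: 31.45
tcp_pos: [576.1, -232.8, 4.0]
tool_rot: [179.8, 0.1, 94.0]
contact_force: [0.3, -0.2, 0.1]
grip_width: 0.6
gripper_force: 0.0
```

Emit:
crank_tcp:
  ticks: "0,0,0,0,0,0;0,0,0,0,0,0;0,0,0,0,0,0;0,0,0,0,0,0;0,0,0,0,0,0;0,0,0,0,0,0"
  finger_gap: 0.1
  squeeze: 70

```text
time: 32.05
tcp_pos: [576.1, -232.7, 4.0]
tool_rot: [179.8, 0.1, 94.0]
contact_force: [-0.7, -0.6, 6.6]
grip_width: 0.241
gripper_force: 68.5
```

Emit:
crank_tcp:
  ticks: "0,0,-50,0,0,0;0,0,-100,0,0,0;0,0,-150,0,0,0;0,0,-170,0,0,0;0,0,-170,0,0,0;0,0,-170,0,0,0"

```text
time: 32.65
tcp_pos: [574.0, -231.6, 170.7]
tool_rot: [-179.9, -0.0, 94.0]
contact_force: [-0.7, 0.0, -1.2]
grip_width: 0.242
gripper_force: 68.8
```

```bash
python3 d.py 561 8 176 0
```

```text
row [240.    3.9  -5.1] [-8.000e-02  3.000e-02  9.404e+01] n>= 10.9
```

Emit:
crank_tcp:
  ticks: "240,4,-5,0,0,94;240,4,-5,0,0,94;240,4,-5,0,0,94;240,4,-5,0,0,94;240,4,-5,0,0,94;240,4,-5,0,0,94;240,4,-5,0,0,94;240,4,-5,0,0,94;240,4,-5,0,0,94;240,4,-5,0,0,94;240,4,-5,0,0,94;240,4,-5,0,0,94;240,4,-5,0,0,94;240,4,-5,0,0,94;240,4,-5,0,0,94"

```text
time: 34.15
tcp_pos: [561.4, 7.8, 176.2]
tool_rot: [-180.0, 0.1, 0.1]
contact_force: [-0.1, 0.4, -1.8]
grip_width: 0.236
gripper_force: 68.9
```

```bash
python3 d.py 561 8 18 0
```

```text
row [ -0.2  -0.2 158.2] [-0.01  0.06  0.11] n>= 3.2
```

Emit:
crank_tcp:
  ticks: "0,0,50,0,0,0;0,0,100,0,0,0;0,0,130,0,0,0;0,0,148,0,0,0;0,0,154,0,0,0;0,0,157,0,0,0;0,0,157,0,0,0"

```text
time: 34.85
tcp_pos: [562.6, 7.6, 20.8]
tool_rot: [180.0, -0.1, 0.1]
contact_force: [-0.4, 0.3, -0.8]
grip_width: 0.239
gripper_force: 68.9
```

Emit:
crank_tcp:
  ticks: "0,0,4,0,0,0;0,0,6,0,0,0;0,0,6,0,0,0"

```text
time: 35.15
tcp_pos: [562.6, 7.9, 14.7]
tool_rot: [-180.0, -0.1, 0.1]
contact_force: [1.1, 0.6, 0.3]
grip_width: 0.239
gripper_force: 70.4
```

Emit:
crank_tcp:
  ticks: "0,0,0,0,0,0;0,0,0,0,0,0;0,0,0,0,0,0;0,0,-20,0,0,0;0,0,-60,0,0,0;0,0,-110,0,0,0;0,0,-160,0,0,0;0,0,-240,0,0,0;0,0,-240,0,0,0;0,0,-240,0,0,0;0,0,-240,0,0,0"
  finger_gap: 0.34

```text
time: 36.25
tcp_pos: [561.9, 7.5, 254.8]
tool_rot: [180.0, -0.1, 0.0]
contact_force: [0.5, -0.0, -0.7]
grip_width: 0.335
gripper_force: 0.0
```

Run:
```python
from h import *
t=snap('top','t11');s=snap('side','s11');w=snap('wrist','w11')
np.set_printoptions(linewidth=200)
h=cv2.cvtColor(w['pixels'],cv2.COLOR_RGB2HSV)
# rim check: sample colours along box at several x, at z=20
for x in(400,430,460,490):
    print(x,[tuple(int(q) for q in h[int(round(v)),int(round(u))]) for u,v in [proj(w,(x,y,20),1) for y in range(-40,100,10)] if 0<=v<400 and 0<=u<640])
```

```text
400 [(0, 20, 25), (17, 97, 198), (18, 97, 173), (19, 95, 220), (19, 96, 212), (20, 24, 128), (19, 111, 133), (18, 94, 162), (17, 90, 206), (8, 35, 29), (150, 9, 30), (30, 4, 115), (30, 5, 56), (110, 25, 31)]
430 [(90, 9, 27), (17, 97, 192), (17, 98, 179), (19, 95, 219), (18, 110, 144), (20, 24, 127), (19, 100, 201), (18, 100, 171), (18, 84, 213), (15, 21, 24), (30, 8, 92), (30, 8, 97), (110, 23, 33), (14, 94, 81)]
460 [(51, 50, 66), (17, 95, 199), (17, 98, 182), (18, 110, 130), (18, 110, 137), (20, 24, 129), (18, 111, 129), (17, 103, 109), (16, 100, 122), (17, 104, 113), (18, 104, 132), (4, 178, 113), (2, 201, 127), (5, 171, 121)]
490 [(40, 66, 70), (17, 97, 192), (17, 102, 165), (18, 110, 132), (18, 108, 137), (20, 24, 130), (18, 107, 131), (18, 109, 117), (17, 100, 128), (19, 110, 128), (18, 110, 137), (12, 137, 121), (2, 164, 129), (15, 121, 131)]
```

All four chisels are in the box. The sampled colours put the 24 mm one at the front, the brown blade near y≈10, the 12 mm one near y≈40 and the red one near the rear wall. Next I'll swing the lid shut from behind, keeping x=450 to stay clear of the hasp.

```bash
python3 d.py 450 265 254 90
```

```text
row [-110.4 -257.3   -2.1] [ -0.19   0.17 -89.97] n>= 10.5
```

Emit:
crank_tcp:
  ticks: "-110,-257,-30,0,0,-90;-110,-257,-30,0,0,-90;-110,-257,-30,0,0,-90;-110,-257,-30,0,0,-90;-110,-257,-30,0,0,-90;-110,-257,-30,0,0,-90;-110,-257,-30,0,0,-90;-110,-257,-30,0,0,-90;-110,-257,-30,0,0,-90;-110,-257,-30,0,0,-90;-110,-257,-30,0,0,-90;-110,-257,-30,0,0,-90;-110,-257,0,0,0,-90;-110,-257,50,0,0,-90;-110,-257,90,0,0,-90;-110,-257,114,0,0,-90;-110,-257,114,0,0,-90;-110,-257,114,0,0,-90"
  finger_gap: 0.0

```text
time: 38.2
tcp_pos: [451.2, 264.5, 139.5]
tool_rot: [-179.9, 0.0, 90.0]
contact_force: [-0.3, -0.5, 0.3]
grip_width: 0.003
gripper_force: 0.0
```

```bash
python3 d.py 450 250 140 90
```

```text
row [-14.5  -1.2  -0.5] [-0.08  0.03 -0.01] n>= 0.3
```

Emit:
crank_tcp:
  ticks: "-20,0,0,0,0,0;-40,0,0,0,0,0;-55,0,-3,0,0,0;-70,0,-6,0,0,0;-85,0,-10,0,0,0;-100,0,-15,0,0,0;-115,0,-20,0,0,0;-130,0,-23,0,0,0;-145,0,-25,0,0,0;-161,0,-36,0,0,0;-177,0,-47,0,0,0;-192,0,-42,0,0,0;-208,0,-36,0,0,0;-222,0,-27,0,0,0;-235,0,-18,0,0,0;-246,0,-5,0,0,0;-256,0,7,0,0,0"

```text
time: 39.9
tcp_pos: [452.3, 7.8, 132.8]
tool_rot: [179.9, 0.0, 90.0]
contact_force: [-0.1, 0.8, 0.3]
grip_width: -0.001
gripper_force: 0.6
```

Emit:
crank_tcp:
  ticks: "-7,0,15,0,0,0;-14,0,30,0,0,0;-18,0,45,0,0,0;-20,0,56,0,0,0;-20,0,62,0,0,0;-20,0,64,0,0,0;-20,0,64,0,0,0"

```text
time: 40.6
tcp_pos: [450.7, -11.6, 70.4]
tool_rot: [-179.7, 0.0, 90.1]
contact_force: [-10.9, -1.0, 15.6]
grip_width: -0.003
gripper_force: 7.7
```

Emit:
crank_tcp:
  ticks: "0,0,-40,0,0,0;0,0,-80,0,0,0;0,0,-130,0,0,0;0,0,-180,0,0,0;0,0,-180,0,0,0;0,0,-180,0,0,0"

```text
time: 41.2
tcp_pos: [452.5, -11.4, 250.5]
tool_rot: [179.8, 0.0, 90.1]
contact_force: [-0.3, 0.4, -0.8]
grip_width: 0.0
gripper_force: 0.0
```

Run:
```python
from h import *
t=snap('top','t12');s=snap('side','s12');w=snap('wrist','w12')
W=cv2.resize(w['pixels'][:,:,::-1],(480,300),interpolation=cv2.INTER_AREA)
a=cv2.resize(t['pixels'][150:300,225:325][:,:,::-1],(200,300),interpolation=cv2.INTER_CUBIC)
W2=cv2.resize(w['pixels'][20:260,260:640][:,:,::-1],(475,300),interpolation=cv2.INTER_CUBIC)
b=cv2.resize(s['pixels'][120:250,200:338][:,:,::-1],(325,306))[:300]
cv2.imwrite('pics/k.png',np.vstack([np.hstack([W2,b]),np.hstack([W,a,np.zeros((300,120,3),np.uint8)])]))
print(get_state()['tcp_pos'],W2.shape)
```

```text
[450.69826136 -11.11869085 246.49986138] (300, 475, 3)
```

The lid is down: contact came at z≈70, which is its shut height. I'll take a second wrist view above the hasp before using the last picture.

Emit:
crank_tcp:
  ticks: "-90,105,0,0,0,0;-90,105,0,0,0,0;-90,105,0,0,0,0;-90,105,0,0,0,0;-90,105,0,0,0,0;-90,105,0,0,0,0"

```text
time: 41.95
tcp_pos: [555.7, -100.6, 247.4]
tool_rot: [-179.9, -0.1, 90.1]
contact_force: [-0.2, -0.2, -0.1]
grip_width: 0.003
gripper_force: 0.0
```

Run:
```python
from h import *
t=snap('top','t13');s=snap('side','s13');w=snap('wrist','w13');v=load('w12')
print([np.round(proj(c,(560,0,75),1)) for c in (w,v)],np.round(proj(s,(560,-20,80))),np.round(proj(t,(560,-20,80))))
def crop(c,f,X,hw,hh,W,H):
    p=proj(c,X,f);u0=int(max(0,p[0]-hw));v0=int(max(0,p[1]-hh));im=c['pixels'][v0:v0+2*hh,u0:u0+2*hw][:,:,::-1].copy()
    k=W/im.shape[1];print(u0,v0,k,im.shape);return cv2.resize(im,(W,int(im.shape[0]*k)),interpolation=cv2.INTER_CUBIC)[:H]
A=crop(w,1,(565,-15,77),100,75,400,300);B=crop(v,1,(565,-15,77),100,75,400,300)
C=crop(s,0,(565,-20,80),50,37,400,300);D=crop(t,0,(565,-20,80),50,37,400,300)
cv2.imwrite('pics/l.png',np.vstack([np.hstack([cv2.copyMakeBorder(q,0,300-q.shape[0],0,0,0) for q in r]) for r in((A,B),(C,D))]))
```

```text
[array([326.,  78.]), array([424., 166.])] [291. 176.] [274. 205.]
231 17 2.0 (150, 200, 3)
327 105 2.0 (150, 200, 3)
242 138 4.0 (74, 100, 3)
224 166 4.0 (74, 100, 3)
```

View pics/l.png

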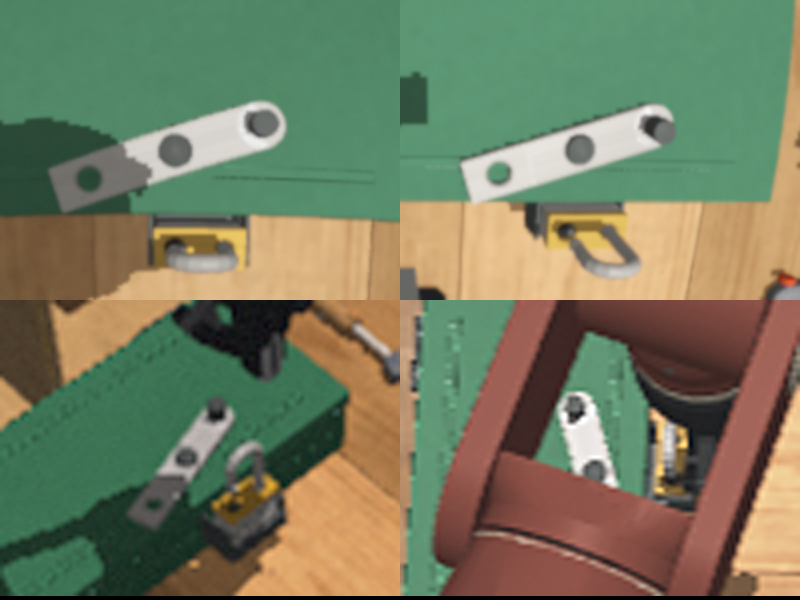

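The last picture shows the lid shut with the hasp parked. In panel A the hasp hole is at (89,180), the rivet at (175,150), the knob at (264,123) and the toe hole near (176,244). The shackle bow is at (200,262). I'll triangulate these.

Run:
```python
from h import *
w=load('w13');v=load('w12');s=load('s13')
P={'hole':((89,180),(99,173),77),'pivot':((175,150),(180,149),80),'knob':((263,123),(261,130),93),'toehole':((176,244),(167,231),69),'bowtop':((201,264),(212,270),126),'heel':((226,243),(228,236),69)}
for n,(a,b,z) in P.items():
    A=(w,231+a[0]/2,17+a[1]/2,1);B=(v,327+b[0]/2,105+b[1]/2,1)
    print(n,*tri([A,B]),'z-known',atz(*A[:3],z,1),atz(*B[:3],z,1))
print(tri([(w,231+131.5,17+61.5,1),(s,296.3,165,0)]),'bow side',tri([(w,231+100.5,17+131.5,1),(s,242+245/4,138+147/4,0)]))
```

```bash
python3 d.py 560 -120 170 90
```

```text
hole [508.9 -28.6  75.3] [0.2 0.2] z-known [509.  -28.8  77. ] [508.7 -27.9  77. ]
pivot [552.4 -14.1  78.1] [0.1 0.1] z-known [552.4 -14.2  80. ] [551.9 -13.5  80. ]
knob [ 5.95e+02 -4.00e-01  8.79e+01] [0.1 0.1] z-known [594.2  -0.9  93. ] [592.6   0.7  93. ]
toehole [552.3 -63.4  70.8] [0.8 0.8] z-known [552.8 -63.   69. ] [552.3 -64.8  69. ]
bowtop [564.  -66.6 117.7] [0.5 0.5] z-known [564.1 -64.9 126. ] [560.2 -63.  126. ]
heel [577.7 -57.9  97.6] [1.4 1.4] z-known [578.9 -62.3  69. ] [591.1 -68.6  69. ]
(array([596.2,  -0.8,  84.6]), array([1., 1.])) bow side (array([565.6, -65.7, 124.1]), array([1.8, 1.8]))
row [-19.6   3.8  78.8] [ 0.   -0.    0.09] n>= 1.6
```

The rivet is at (552,−14), 49.5 mm from the toe hole at (552.4,−63.5), which agrees with the given 51. The knob is at (594,−0.5), 72° (1.25 rad) from its locked bearing. I'll grip the knob lightly and carry it along the arc.

Emit:
crank_tcp:
  ticks: "0,0,0,0,0,0"
  finger_gap: 0.4
  squeeze: 20

```text
time: 42.2
tcp_pos: [556.4, -100.7, 249.2]
tool_rot: [180.0, 0.0, 90.1]
contact_force: [-0.1, 0.3, 0.6]
grip_width: 0.157
gripper_force: 0.0
```

```bash
python3 d.py 594 -0.5 130 90
```

```text
row [100.1  37.7 119.2] [0.04 0.01 0.09] n>= 3.2
```

Emit:
crank_tcp:
  ticks: "100,37.7,20,0,0,0;100,37.7,40,0,0,0;100,37.7,80,0,0,0;100,37.7,119,0,0,0;100,37.7,119,0,0,0;100,37.7,119,0,0,0;100,37.7,119,0,0,0"

```text
time: 42.9
tcp_pos: [596.2, -1.8, 133.2]
tool_rot: [179.7, 0.0, 90.0]
contact_force: [1.4, 0.8, 0.7]
grip_width: 0.402
gripper_force: 0.0
```

```bash
python3 d.py 594 -0.5 80 90
```

```text
row [ 1.3 -2.5 53.2] [0.29 0.04 0.01] n>= 1.1
```

Emit:
crank_tcp:
  ticks: "0.5,-1,30,0,0,0;0.5,-1,46,0,0,0;0.5,-1,50,0,0,0;0.5,-1,50,0,0,0;0.5,-1,50,0,0,0"

```text
time: 43.4
tcp_pos: [594.3, -1.0, 81.2]
tool_rot: [179.9, 0.0, 90.0]
contact_force: [0.5, 0.4, 0.2]
grip_width: 0.398
gripper_force: 0.0
```

Emit:
crank_tcp:
  ticks: "0,0,0,0,0,0;0,0,0,0,0,0;0,0,0,0,0,0;0,0,0,0,0,0;0,0,0,0,0,0"
  finger_gap: 0.0
  squeeze: 20

```text
time: 43.9
tcp_pos: [595.7, -0.7, 81.5]
tool_rot: [179.7, -0.0, 90.0]
contact_force: [5.3, 0.6, -1.0]
grip_width: 0.148
gripper_force: 21.0
```

```bash
python3 d.py 552.3 31 80 90
```

```text
row [ 31.7 -43.4   1.2] [ 0.34 -0.    0.04] n>= 1.1
```

Emit:
crank_tcp:
  ticks: "5,-1,0,0,0,0;9.5,-2.6,0,0,0,0;13.5,-5,0,0,0,0;17.1,-8.2,0,0,0,0;20.5,-11.5,0,0,0,0;23.4,-15.1,0,0,0,0;26,-19,0,0,0,0;28.1,-23.3,0,0,0,0;29.8,-28,0,0,0,0;31,-32.3,0,0,0,0;31.9,-38.5,0,0,0,0;32,-41.6,0,0,0,0;32,-41.6,0,0,0,0;32,-41.6,0,0,0,0"

```text
time: 45.3
tcp_pos: [551.8, 33.0, 81.1]
tool_rot: [180.0, -0.2, 90.0]
contact_force: [-0.3, 6.2, 6.3]
grip_width: 0.151
gripper_force: 21.7
```

```bash
python3 -c "
from workcell import *;s=get_state();print(s['tcp_pos'],s['contact_force'],s['grip_width'],s['gripper_force'])"
```

```text
[551.84453602  33.03805253  81.07035331] [-0.29923065  6.20438086  6.26292265] 0.15119612836773644 21.6570845246315
```

Emit:
crank_tcp:
  ticks: "0,0,0,0,0,0;0,0,0,0,0,0;0,0,0,0,0,0;0,0,-30,0,0,0;0,0,-80,0,0,0;-50,0,-130,0,0,0;-100,0,-170,0,0,0;-140,0,-170,0,0,0;-140,0,-170,0,0,0;-140,0,-170,0,0,0;-140,0,-170,0,0,0"
  finger_gap: 0.4

```text
time: 46.4
tcp_pos: [551.4, -108.7, 248.9]
tool_rot: [-179.9, -0.1, 90.0]
contact_force: [0.4, -0.1, -0.3]
grip_width: 0.401
gripper_force: 0.0
```

Run:
```python
from h import *
w=snap('wrist','w14')
def prof(y,z=77,xs=np.arange(520,590,1.)):
    return np.array([cv2.getRectSubPix(w['pixels'],(1,1),proj(w,(x,y,z),1))[0,0] for x in xs]).astype(int)
for y in(25,15,5,-5,-22,-30,-38,-44,-50,-56,-63,-70):
    p=prof(y);sat=p.max(1)-p.min(1);print(y,''.join('#' if a<30 and b>110 else('o' if a<30 else ('y' if q[0]>q[2]+60 else '.')) for a,b,q in zip(sat,p.max(1),p)))
```

```text
25 ...................#########################..........................
15 ...................##########################.........................
5 ...................##########################.........................
-5 ...................##########################.........................
-22 ....................##########################........................
-30 ..oooo..............##########################........................
-38 oo.ooooo...o........##########################........................
-44 .....ooooooo........##########################........................
-50 yyyyyyyyyyyyyyyyy..o##########################ooooooooooooooooooooooo.
-56 yy..yyyyyyyyyyyy...oo#######.yyyyyyyyy.######.yyyyyyyyyyyyyyyyyyyyyyy.
-63 yyyyyyyyyyyyyyyy...oo#####oooooooooooo.oo####.yyyyyy..ooooooo.yyyyyyy.
-70 yy......yyyyyyyy...oo###########################################.yyyy.
```

The hasp bar now lies straight over the lock. Its centreline is at x≈551.7–553, the hole is at about x 553, y −62, and the toe hole is at x 552.4. Next I'll press the shackle with closed fingers.

```bash
python3 d.py 565 -64.5 145 90
```

```text
row [ 43.4  14.  103.6] [-0.12 -0.07  0.05] n>= 2.3
```

Emit:
crank_tcp:
  ticks: "43.4,14,40,0,0,0;43.4,14,80,0,0,0;43.4,14,103,0,0,0;43.4,14,103,0,0,0;43.4,14,103,0,0,0;43.4,14,103,0,0,0"
  finger_gap: 0.0
  squeeze: 60

```text
time: 47.05
tcp_pos: [567.1, -65.3, 149.0]
tool_rot: [179.8, 0.0, 90.1]
contact_force: [0.4, 0.1, 0.7]
grip_width: -0.004
gripper_force: 0.0
```

Emit:
crank_tcp:
  ticks: "0,0,10,0,0,0;0,0,16,0,0,0;0,0,22,0,0,0;0,0,27,0,0,0;0,0,30,0,0,0;0,0,30,0,0,0"

```text
time: 47.65
tcp_pos: [566.0, -65.5, 116.8]
tool_rot: [180.0, 0.0, 90.0]
contact_force: [0.2, -0.8, 3.1]
grip_width: -0.001
gripper_force: 1.6
```

Emit:
crank_tcp:
  ticks: "0,0,4,0,0,0;0,0,8,0,0,0;0,0,11,0,0,0;0,0,14,0,0,0;0,0,14,0,0,0"

```text
time: 48.15
tcp_pos: [566.5, -65.5, 103.2]
tool_rot: [179.9, 0.0, 90.0]
contact_force: [0.0, -0.6, 4.1]
grip_width: -0.002
gripper_force: 2.1
```

Emit:
crank_tcp:
  ticks: "0,0,3,0,0,0;0,0,6,0,0,0;0,0,8,0,0,0;0,0,8,0,0,0"

```text
time: 48.55
tcp_pos: [566.6, -65.5, 95.3]
tool_rot: [179.9, 0.0, 90.0]
contact_force: [-0.7, -0.8, 6.5]
grip_width: -0.0
gripper_force: 3.0
```

Going through cleanly; pressing a few mm more to the stop, then releasing.

Emit:
crank_tcp:
  ticks: "0,0,2,0,0,0;0,0,4,0,0,0;0,0,4,0,0,0;0,0,4,0,0,0"

```text
time: 48.95
tcp_pos: [567.1, -65.6, 94.3]
tool_rot: [179.9, 0.0, 90.0]
contact_force: [-6.7, 0.7, 18.2]
grip_width: -0.001
gripper_force: 8.9
```

Emit:
crank_tcp:
  ticks: "0,0,-2,0,0,0;0,0,-4,0,0,0;0,0,-6,0,0,0;0,0,-8,0,0,0;0,0,-8,0,0,0"

```text
time: 49.45
tcp_pos: [565.3, -65.1, 98.0]
tool_rot: [-179.9, -0.0, 90.0]
contact_force: [-0.2, 0.5, -0.2]
grip_width: -0.0
gripper_force: 0.0
```

The shackle reached the hard stop at z≈94, and at z=98 there is no spring force, so it has latched. I'll retreat, check numerically, and hand in.

Emit:
crank_tcp:
  ticks: "0,0,-50,0,0,0;0,0,-100,0,0,0;-50,0,-150,0,0,0;-90,0,-150,0,0,0;-90,0,-150,0,0,0;-90,0,-150,0,0,0;-90,0,-150,0,0,0"

```text
time: 50.15
tcp_pos: [565.1, -154.5, 246.9]
tool_rot: [-179.8, -0.1, 90.0]
contact_force: [0.4, 0.1, -0.5]
grip_width: 0.007
gripper_force: 0.0
```

Run:
```python
from h import *
w=snap('wrist','w15')
def row(y,z,xs):return ''.join('#' if (max(p)-min(p)<30 and max(p)>110) else ('o' if max(p)-min(p)<30 else '.') for p in [cv2.getRectSubPix(w['pixels'],(1,1),proj(w,(x,y,z),1))[0,0].astype(int) for x in xs])
for y in(-80,-75,-70,-65,-60,-55): print('bow z98',y,row(y,98,range(535,595)))
for y in(20,-30,-50): print('bar',y,row(y,77,range(520,590)))
t=snap('top','t15');a=load('t3')['pixels'].astype(int);d=np.abs(t['pixels'].astype(int)-a).sum(2)>90
for n,r in(('screwdrivers/far',(0,165,340,640)),('chisel area',(165,275,300,425)),('tape',(275,300,390,430))): print(n,d[r[0]:r[1],r[2]:r[3]].sum())
print(np.abs(t['pixels'][165:275,350:425].astype(int)-np.median(t['pixels'][165:275,350:425],(0,1))).sum(2).mean())
```

```text
bow z98 -80 ............................................................
bow z98 -75 ......ooo#####################..............................
bow z98 -70 ......oo######################..............................
bow z98 -65 ......oo######o##############################...............
bow z98 -60 ......oo#####.............####..............................
bow z98 -55 ......o#######################################ooooooo#......
bar 20 ...................##########################.........................
bar -30 ....................##########################........................
bar -50 ................ooooo##########################ooooooooooooooooooooooo
screwdrivers/far 535
chisel area 7189
tape 0
44.04412121212121
```

```bash
python3 -c "
from workcell import *
print(sign_off())"
```

```text
the job is handed in; nothing more can be done
None
```

All four chisels are in the green box, the lid is shut, the hasp lies over the padlock's hole, and the shackle is pressed home and stays down on its own. The job is handed in at about 50 s; it did not return a verdict.

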